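# Shut the UV steriliser and start it

## Task

The instruments are in the ultraviolet steriliser box: with the fingertips push its open lid gently down until it is fully shut, and only then press the green start key right in with a light fingertip touch, let it spring back and draw the hand away clear. Grip and lift nothing, keep off the lamp under the lid, and leave the three other keys and everything else on the counter as they are.

Things in the scene. Friction and masses are not known exactly. Their poses are not given: they have to be found in the camera images.
- uvbox: The ultraviolet steriliser box, white, firm on the counter (it cannot be shifted): its own x from -130 mm (front, facing the robot) to +118 mm (hinge side), 300 mm wide (y, + to the left seen from the robot), rim of the open chamber 138 mm high. Origin: under its middle, on the counter; z up. A key panel slopes across its whole front, a closed chamber wall and the lid lie behind it.
- lid_hinge (a point): The hinge line of the lid: this point is its middle; the line runs along the box's y through box x = 108 mm, z = 143 mm.
- lid (a joint): Lid angle, rad: 0 = fully shut (flat, on its stop), growing as the front edge rises; starts at 0.55 to 1.05. Lid 280 mm wide, 12 mm thick, 163 mm from hinge to front edge, plus a grey finger lip 80 mm wide, 13 mm long. The stiff hinge holds it wherever it is left (no spring); about 2 to 7 N down on its outer (upper, far) face near the front edge lowers it, that spot going round the hinge in a circle.
- lid_press (a point): A spot on the outer face of the lid, in the middle of its width, 150 mm forward of the hinge and 8 mm outward of the hinge line; it moves with the lid. With the lid shut it is 151 mm above the counter.
- lamp: The lamp under the lid, not to be touched: aluminium reflector 60 x 215 mm with two pale tubes, down to 23 mm below the hinge line when shut, between 53 and 113 mm forward of the hinge. It moves with the lid; its origin lies on the hinge line.
- key_start_top (a point): Centre of the face of the green start key at rest (the point stays when the key is pressed), 9 mm off the panel. The face is 18 mm across. Keys go in square to the panel, which slopes at 25 degrees to the horizontal from z = 98 mm at box x = -130 mm up to 133 mm at x = -55 mm (outward normal -0.423, 0, 0.906 in the box frame).
- key_start (a joint): How far the green start key is pressed in, m: 0 = out (a spring returns it), 0.004 = right in. It needs about 1.2 N to begin and 4 N to be right in.
- key_stop_top (a point): Centre of the face of the red stop key at rest, 46 mm to the left (box +y) of the green one. To be left alone. The four alike keys stand in one row along the box's y, at box x = -103 mm on the panel: red y = +69, green +23, blue -23, white -69 mm; a dark display lies uphill of them.
- key_stop (a joint): How far the red stop key is pressed in, m (0 = out).
- key_timer_top (a point): Centre of the face of the blue timer key at rest, 46 mm to the right (-y) of the green one. To be left alone.
- key_timer (a joint): How far the blue timer key is pressed in, m (0 = out).
- key_fan_top (a point): Centre of the face of the white fan key at rest, 92 mm to the right (-y) of the green one. To be left alone.
- key_fan (a joint): How far the white fan key is pressed in, m (0 = out).
- stamp: Self-inking hand stamp, black foot and blue cap, 48 x 32 mm, 70 mm tall; origin at the centre of its underside. Bystander.
- bottle: White tablet bottle with a blue cap, 54 mm across, 105 mm tall; origin at the centre of its underside. Bystander.
- cup: Open stainless steel cup, 70 mm across, 70 mm tall; origin at the centre of its underside. Bystander.
- jar: Amber glass jar with a steel cap, 60 mm across, 85 mm tall; origin at the centre of its underside. Bystander.
- cassette: Flat perforated steel instrument cassette lying down, 80 x 180 mm (long along its own y), 22 mm high; origin at the centre of its underside. Bystander.
- mirror: Dental mouth mirror lying down along its own x, grey handle about 120 mm long and 9 mm thick, round head 20 mm across at the +x end; origin under the middle of the handle. Bystander.
- tape: Roll of beige marking tape lying flat, 100 mm across, 19 mm high; origin at the centre of its underside. Bystander.

How it is judged (in metres and radians):
On the way, in this order (a step that is already met when the one before it is completed fails the run):
1. the lid is pushed fully shut (value of joint lid below 0.035 rad), for 0.2 s.
2. the green start key is pressed in, with the lid shut (value of joint key_start above 0.0028 m and value of joint lid below 0.035 rad), for 0.05 s.
At the end, for the whole second after the job is handed in: The lid is shut (within 0.035 rad), the green key has been pressed in by more than 2.8 of its 4 mm after the lid was shut and has sprung back, all four keys are out (within 0.8 mm), and every bystander rests within 12 mm of where it began (value of joint lid below 0.035 rad and value of joint each of key_start, key_stop, key_timer, key_fan below 0.0008 m and distance of each of stamp, bottle, cup, jar, cassette, mirror, tape from where it was at the start of the episode below 0.012 m and linear speed of each of stamp, bottle, cup, jar, cassette, mirror, tape below 0.02 m/s); the robot touches nothing.
It fails at once if a key other than the green one was pressed (by more than 1.2 mm), or the green one while the lid was still open (value of joint any of key_stop, key_timer, key_fan above 0.0012 m or (value of joint key_start above 0.0012 m and value of joint lid above 0.08 rad)).
It fails at once if the lid was slammed (faster than 2.5 rad/s) or pushed farther open, beyond 1.2 rad (velocity of joint lid below -2.5 rad/s or value of joint lid above 1.2 rad).
It fails at once if the lamp under the lid was touched (more than 1 N) (contact force between any of the fingers, the arm and lamp above 1 N).
It fails at once if the box, its lid or a key was gripped or pressed hard (more than 40 N) (contact force between any of the fingers, the arm and uvbox above 40 N).
It fails at once if something else on the counter was shifted or lifted by more than 12 mm (distance of any of stamp, bottle, cup, jar, cassette, mirror, tape from where it was at the start of the episode above 0.012 m).
It also fails if it takes over 42 s, if anything falls off the work surface, if the arm or the gripper's body presses on something with over 40 N, if the wrist force passes 120 N, or if a joint passes its speed limit or range.

## Robot

A 6-joint arm with a two-finger parallel gripper is mounted at the origin on the work surface. World frame = base frame: x ahead of the robot, y to its left, z up, the work surface at z = 0. Lengths are in mm, angles in rad, forces in N, time in s.
With the tool pointing down it reaches from about 325 to 900 mm from the base axis. Payload 6.1 kg.
Tool frame: the origin (TCP) lies at the very end of the fingers, on their centre line; the grasp point (between the pads) lies 19 mm behind it; z points along the fingers, y is the line along which they close (so a half turn about z gives the same grasp; the last joint's range is limited). The gripper opens to 87 mm and grips with 3 to 60 N. Pads are 19 mm wide; open, the fingers measure 117 mm over their backs; the gripper's body (75 mm by 190 mm) begins 51 mm behind the grasp point.
Start: joints at [1.025, 0.22, 1.526, -0, 1.395, -0.126], TCP at [254.734, 570.724, 188.638] pointing down, gripper open.
Joint ranges: [-2.98, 2.98], [-0.91, 2.08], [0.09, 2.57], [-1.24, 4.39], [0.2, 2.65], [-2.68, 2.68]. Speed limits (rad/s): [2.57, 2.57, 3.01, 3.14, 3.14, 3.14].

## Interface

Orientations are given as [roll, pitch, yaw] about the fixed x, y, z axes, in that order (R = Rz(yaw) Ry(pitch) Rx(roll)).
In Python, from workcell import monitor, grab_frame, camera_info, ticket, boxes_of gives the robot as it stands. The module is installed in compiled form; this text tells all that it offers.
- The arm moves only by the tool play_rows, never from a script. Its argument "moves" is a list of rows, each a list of 5 numbers: the shift along the tool's x, y, z as a fraction of full scale, then the turn about the tool's z as a fraction of full scale, then the finger opening in mm, from 0 to 87. In form: [[tx, ty, tz, roll, claw], ...]. A call has 1 to 5 rows; each row shifts and turns the commanded pose from where the row before left it, along the tool's axes as they then stand; what a row does not reach is not made up. Full scale, the value 1, is 75 mm for a shift and 45 degrees for a turn. A row lasts 1/12 s, in which the tool goes at most 41.7 mm and 7.16 degrees, less where a joint would pass 70% of its speed; a pose out of reach is approached as far as the arm can. A call with a number of a shift or a turn outside -1 to 1 is refused whole. A call with a gripper value outside its range is refused whole. The fingers move at their own pace and stop on an object; the grip force is fixed at half the most. Time passes only in rows, so rows that do not move let the fingers close. It gives the time, the measured TCP pose, the force, the opening and the grip force at its end, in the units of the state.
- monitor.state(): the state, without advancing time (a new reading comes with each control period).
- grab_frame(name): name is "scene" or "top" or "wrist"; returns the picture (384x512x3 uint8, red, green, blue); there is no depth.
- camera_info(name): a dict with "fovy" (degrees; the focal length in pixels is half the picture's height over the tangent of half this angle, whatever the lens; pixels are square), "cx", "cy" (the principal point, pixels), "extrinsics" (4x4, takes a point from world to camera coordinates); the wrist camera has in their place "T_tool_cam" (4x4, takes a point from camera to tool coordinates, whose origin is the TCP and whose axes are the flange's). Camera axes: x right, y down, z forward; pixel columns grow to the right and rows downward; lengths in mm; the calibration is good to about 2 mm. The wrist camera is an equidistant fisheye: a pixel r from the principal point sees the ray r / f radians off the axis. A picture is of the moment at which its call begins: read the wrist's pose just before it. camera_info takes no time and is no camera call.
- ticket.finish_job(): hands the job in; it is judged then, once.
Trained networks look in the newest picture that a camera, given by its name, has taken for a name from the list of things; names that differ only in an ending like _2 or _b are one class to them, and where a whole thing is asked for, a point or a joint stands for the part that bears it (a point fixed in the world has none). Each returns a list of dicts, best first, with "conf" (0 to 1); they miss things now and then, are a little off and sometimes report something else, mostly with a low value. They report only what shows in the picture. A call takes as long as a camera call.
- boxes_of(name, camera): "xyz" ([x, y, z] in mm, in world coordinates, good to about 4 mm: the middle of the surface that is visible of it).
The state is a dict: "clock": time; "joint_positions": joint angles; "qd": joint speeds; "joint_torque": joint torques, N m; "position": TCP position; "ee_rot": TCP orientation; "contact_force": force on the tool from outside, world axes, zero at the start; "moment": the same for the moment, N m; "finger_gap": opening from 0.0 (shut) to 1.0 (fully open); "finger_force": force on a finger pad.
Only numpy, scipy, OpenCV 4.12 (cv2) and the standard library are available. Lean on these libraries where they do the work, as an engineer would, in place of code of your own. Each camera call takes 0.05 s, during which the arm holds its last target. There are 200 camera calls.

## Working session

There is one attempt and no reset: what is moved stays moved. The work goes in short steps, Python scripts to look and compute and a tool call to move; the robot and the scene stay as the last step left them, time stands still between calls to the robot, and variables do not carry over. Pictures are saved under pics/ and viewed, at most 10 in all, crops included, and the job is handed in when it is done.

Besides the shell and the picture viewer there is one more tool, called after "Request:" as name(argument=value, ...), one argument or row to a line, values as JSON. play_rows: Moves the arm, as the interface text tells. Its arguments: {"type":"object","properties":{"moves":{"type":"array"}},"required":["moves"]}

```bash
mkdir -p pics; python3 - <<'E'
from workcell import monitor, grab_frame, camera_info, boxes_of
import cv2,numpy as np
s=monitor.state();print(s)
for c in ("scene","top"):
    cv2.imwrite(f"pics/{c}0.png",grab_frame(c)[...,::-1])
    i=camera_info(c);print(c,i['fovy'],i['cx'],i['cy'],np.round(i['extrinsics'],3).tolist())
    for n in ("uvbox","lid_press","key_start_top","key_stop_top","key_timer_top","key_fan_top","lamp","stamp","bottle","cup","jar","cassette","mirror","tape"):
        print(n,[(np.round(d['xyz']).tolist(),round(d['conf'],2)) for d in boxes_of(n,c)[:2]])
E
```

```text
{'clock': 0.0, 'joint_positions': array([ 1.02491314e+00,  2.21203441e-01,  1.52760027e+00, -4.73188940e-06,
        1.39469925e+00, -1.26095424e-01]), 'qd': array([ 2.86410708e-03, -4.18878010e-04,  5.74318601e-04, -7.63596147e-05,
       -9.21296276e-04,  3.78214566e-04]), 'joint_torque': array([ 7.61722968e-04, -4.94605529e+01, -3.87378788e+01,  7.00365915e-02,
        5.71440021e-02, -1.30229851e-04]), 'position': array([254.37666334, 570.14915872, 187.55710758]), 'ee_rot': array([-3.13969692e+00, -2.35623690e-04,  2.72180550e+00]), 'contact_force': array([-0.10879153,  0.59175634, -0.47953808]), 'moment': array([-0.00281345, -0.04166629, -0.04597659]), 'finger_force': 0.0, 'finger_gap': 1.0001719461982976}
scene 46.06952963904908 254.25956499130365 196.98539202950485 [[-0.735, 0.678, -0.004, 367.962], [0.537, 0.579, -0.613, -200.388], [-0.414, -0.453, -0.79, 1734.113], [0.0, 0.0, 0.0, 1.0]]
uvbox [([614.0, 55.0, 163.0], 0.6)]
lid_press [([612.0, 17.0, 205.0], 0.67)]
key_start_top [([611.0, 56.0, 160.0], 0.97)]
key_stop_top [([611.0, 58.0, 163.0], 0.64)]
key_timer_top [([612.0, 5
[... 513 characters left out ...]
 [[0.015, -1.0, 0.003, -18.085], [-0.991, -0.015, -0.13, 480.29], [0.13, -0.001, -0.992, 1280.421], [0.0, 0.0, 0.0, 1.0]]
uvbox [([553.0, 10.0, 141.0], 0.82)]
lid_press [([604.0, 8.0, 211.0], 0.88), ([410.0, -503.0, 31.0], 0.65)]
key_start_top [([558.0, 9.0, 138.0], 0.63)]
key_stop_top [([553.0, 9.0, 137.0], 0.86)]
key_timer_top [([556.0, 10.0, 140.0], 0.58)]
key_fan_top [([551.0, 12.0, 136.0], 0.85)]
lamp []
stamp [([532.0, 236.0, 67.0], 0.6)]
bottle [([576.0, -218.0, 78.0], 0.62), ([553.0, 8.0, 140.0], 0.36)]
cup [([415.0, -502.0, 28.0], 0.78)]
jar [([419.0, 489.0, 82.0], 0.64)]
cassette [([248.0, 341.0, 19.0], 0.96)]
mirror [([266.0, -300.0, 9.0], 0.6)]
tape [([595.0, 491.0, 18.0], 0.62)]
```

View pics/scene0.png

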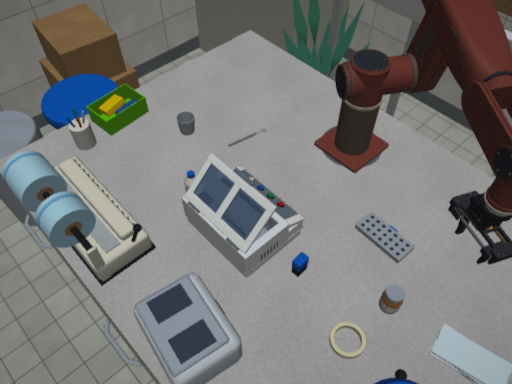

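View pics/top0.png

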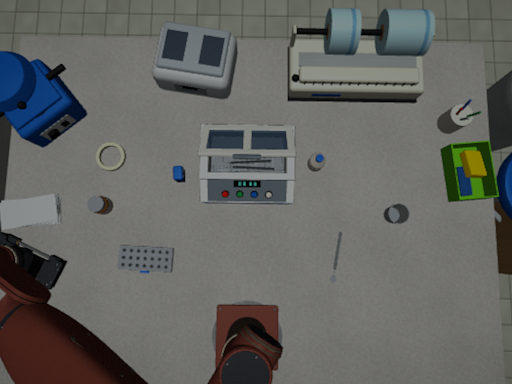

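The scene view shows the lid open, with the bottle and stamp beside the box. In the top view the keys are at about (225,194) red, (240,195) green, (254,195) blue and (269,195) white, and the box has almost no yaw. Next I'll fit the key positions.

```bash
cat > h.py <<'E'
import numpy as np,cv2
from workcell import *
def ray(c,u,v):
    i=camera_info(c);f=192/np.tan(np.radians(i['fovy']/2));E=np.array(i['extrinsics']);R,t=E[:3,:3],E[:3,3]
    return -R.T@t, R.T@np.array([(u-i['cx'])/f,(v-i['cy'])/f,1])
def onz(c,u,v,z):
    o,d=ray(c,u,v);return o+d*(z-o[2])/d[2]
def proj(c,p):
    i=camera_info(c);f=192/np.tan(np.radians(i['fovy']/2));E=np.array(i['extrinsics'])
    q=E[:3,:3]@np.asarray(p)+E[:3,3];return np.array([i['cx'],i['cy']])+f*q[:2]/q[2]
E
python3 - <<'E'
from h import *
for c,(x0,x1,y0,y1) in {"top":(205,290,184,204),"scene":(235,300,165,220)}.items():
    im=cv2.imread(f"pics/{c}0.png");h=cv2.cvtColor(im,cv2.COLOR_BGR2HSV).astype(int)
    for n,lo,hi in (("red",-8,8),("green",45,80),("blue",100,130)):
        hh=h[...,0].copy(); hh[hh>170]-=180
        m=(hh>=lo)&(hh<=hi)&(h[...,1]>110)&(h[...,2]>40);k=np.zeros_like(m);k[y0:y1,x0:x1]=1
        nn,_,st,ce=cv2.connectedComponentsWithStats((m&k).astype(np.uint8))
        for j in range(1,nn):
            if st[j,4]>5: print(c,n,st[j].tolist(),ce[j].round(1),onz(c,*ce[j],116.5).round(1))
im=cv2.imread("pics/top0.png")[110:215,185:310];a=cv2.resize(im,None,fx=4.5,fy=4.5,interpolation=3)
cv2.imwrite("pics/crop1.png",a)
im=cv2.imread("pics/scene0.png")[145:275,170:310];cv2.imwrite("pics/crop2.png",cv2.resize(im,None,fx=4.5,fy=4.5,interpolation=3))
E
```

```text
top red [222, 191, 7, 6, 33] [224.6 193.5] [460.4  76.  116.5]
top green [237, 191, 6, 6, 29] [239.4 193.7] [460.5  29.  116.5]
top blue [251, 191, 6, 7, 32] [253.7 194. ] [460.3 -16.1 116.5]
scene red [278, 201, 6, 6, 24] [280.7 203.7] [460.2  78.9 116.5]
scene green [268, 193, 6, 5, 23] [270.4 195. ] [459.9  32.2 116.5]
scene blue [258, 185, 6, 5, 26] [260.5 186.8] [460.1 -13.8 116.5]
```

View pics/crop1.png

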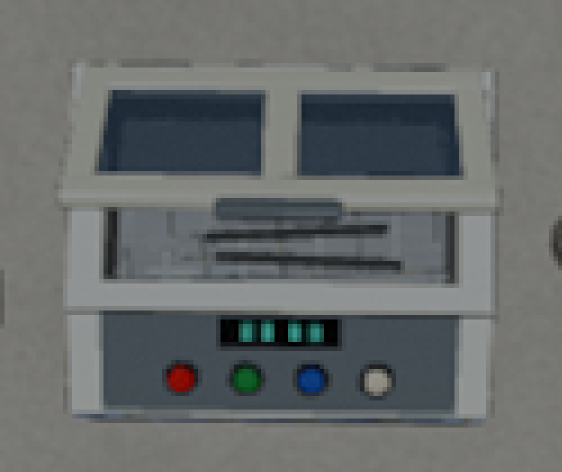

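View pics/crop2.png

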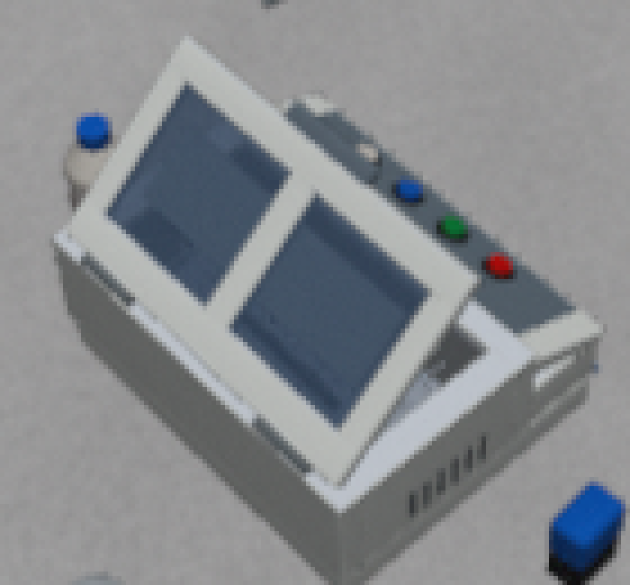

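The crops show the lid's front upper corners in the scene picture at about (275.5,206.5) left and (212,153.5) right. The lip's front edge in the top picture is at about (247,158). I'll fit the lid angle and plan the move.

```bash
python3 - <<'E'
from h import *
B=np.array([567,7.5,0])
def lid(r,y,n,t): return B+[108-r*np.cos(t)+n*np.sin(t)*1, y, 143+r*np.sin(t)+n*np.cos(t)]
for t in np.arange(.55,1.06,.05):
    print(round(t,2),proj("scene",lid(163,140,8,t)).round(1),proj("scene",lid(163,-140,8,t)).round(1),proj("top",lid(163,140,8,t)).round(1),proj("top",lid(163,-140,8,t)).round(1),proj("top",lid(176,0,0,t)).round(1))
print("top corners measured approx left",185+62/4.5,110+190/4.5,"right",185+497/4.5,110+195/4.5)
for p in ([-130,150,98],[-55,150,133],[118,150,138],[-130,-150,98]): print(p,proj("top",B+p).round(1),proj("scene",B+p).round(1))
E
```

```text
0.55 [279.4 208.1] [215.2 154.2] [197.8 160.7] [294.6 162.2] [246.1 166.6]
0.6 [278.3 207.6] [213.8 153.5] [197.5 158.6] [294.9 160.1] [246.1 164.5]
0.65 [277.  207.3] [212.4 152.9] [197.3 156.4] [295.1 157.9] [246.1 162.2]
0.7 [275.7 207. ] [210.9 152.4] [197.1 154. ] [295.4 155.5] [246.1 159.8]
0.75 [274.3 206.9] [209.2 152. ] [196.8 151.6] [295.6 153.1] [246.1 157.3]
0.8 [272.8 206.9] [207.5 151.7] [196.6 149.1] [295.8 150.6] [246.1 154.7]
0.85 [271.2 207. ] [205.7 151.5] [196.5 146.4] [296. 148.] [246.1 151.9]
0.9 [269.5 207.2] [203.9 151.5] [196.3 143.7] [296.2 145.3] [246.2 149.1]
0.95 [267.7 207.6] [201.9 151.5] [196.1 141. ] [296.4 142.5] [246.2 146.1]
1.0 [265.8 208.1] [199.9 151.7] [196.  138.1] [296.6 139.7] [246.2 143.1]
1.05 [263.9 208.7] [197.9 152. ] [195.9 135.2] [296.8 136.8] [246.2 140. ]
top corners measured approx left 198.77777777777777 152.22222222222223 right 295.44444444444446 153.33333333333334
[-130, 150, 98] [199.4 201.1] [303.5 218. ]
[-55, 150, 133] [198.7 176.2] [287.1 225.2]
[118, 150, 138] [200.3 122.4] [243.9 258.8]
[-130, -150, 98] [292.9 202.5] [239.5 165.2]
```

Request:
play_rows(
  moves=[
    [0,0,-0.5,-0.134,0],
    [0,0,-0.5,-0.134,0],
    [0,0,-0.5,-0.134,0],
    [0,0,-0.4,-0.134,0],
    [0,0,0,0,0],
  ],
)

```text
clock: 1.92
position: [256.2, 573.2, 340.4]
ee_rot: [3.13, 0.007, -3.135]
contact_force: [-0.5, 0.5, 1.3]
finger_gap: 0.708
finger_force: 0.0
```

The fit gives a lid angle of about 0.71, and the box outline matches. I'll travel high to a point above the lid.

Request:
play_rows(
  moves=[
    [-0.26,-0.46,0,0,0],
    [-0.26,-0.46,0,0,0],
    [-0.26,-0.46,0,0,0],
    [-0.26,-0.46,0,0,0],
    [-0.26,-0.46,0,0,0],
  ],
)

```text
clock: 2.33
position: [352.8, 396.8, 330.9]
ee_rot: [3.142, 0.0, -3.14]
contact_force: [0.2, 0.1, -0.1]
finger_gap: 0.324
finger_force: 0.0
```

Request:
play_rows(
  moves=[
    [-0.26,-0.46,0,0,0],
    [-0.26,-0.46,0,0,0],
    [-0.26,-0.46,0,0,0],
    [-0.26,-0.46,0,0,0],
    [-0.26,-0.46,0,0,0],
  ],
)

```text
clock: 2.75
position: [450.7, 224.2, 331.2]
ee_rot: [3.141, 0.001, -3.141]
contact_force: [0.7, 0.4, 0.1]
finger_gap: 0.019
finger_force: 0.0
```

Request:
play_rows(
  moves=[
    [-0.26,-0.46,0,0,0],
    [-0.26,-0.46,0,0,0],
    [-0.26,-0.46,0,0,0],
    [-0.26,-0.46,0,0,0],
    [0,0,0,0,0],
  ],
)

```text
clock: 3.17
position: [530.6, 81.9, 330.2]
ee_rot: [-3.139, 0.0, 3.136]
contact_force: [0.3, 0.1, -0.5]
finger_gap: 0.007
finger_force: 0.0
```

Request:
play_rows(
  moves=[
    [-0.2,-0.33,0,0,0],
    [-0.2,-0.33,0,0,0],
    [-0.2,-0.33,0,0,0],
    [0,0,0.37,0,0],
    [0,0,0.37,0,0],
  ],
)

```text
clock: 3.58
position: [575.2, 12.4, 276.6]
ee_rot: [-3.141, 0.004, 3.14]
contact_force: [-0.2, 0.5, -0.6]
finger_gap: 0.006
finger_force: 0.0
```

```bash
python3 - <<'E'
from h import *
print(monitor.state()['position'])
im=grab_frame("wrist");cv2.imwrite("pics/w1.png",im[...,::-1]);grab=grab_frame("scene")
cv2.imwrite("pics/s1.png",cv2.resize(grab[100:280,160:330,::-1],None,fx=3.3,fy=3.3))
E
```

```text
[575.16386152  12.44156599 276.55487482]
```

View pics/s1.png

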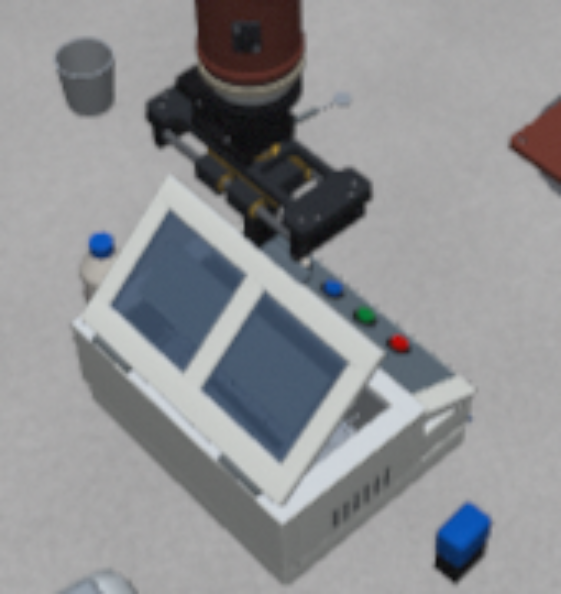

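View pics/w1.png

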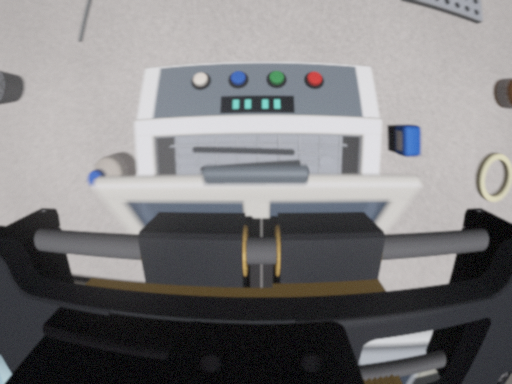

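The scene view shows the gripper over the lid's front edge, and the wrist view shows the lip at (255,172) with the fingers behind it. The keys are in a row at v≈78. I'll check where the TCP projects.

```bash
python3 - <<'E'
from h import *
for z in (276.5,296,346): 
    p=proj("scene",[575,12.4,z]);print(z,p.round(1),((p-[160,100])*3.3).round())
i=camera_info("wrist");print(i);T=np.linalg.inv(np.array(i['T_tool_cam']));f=192/np.tan(np.radians(i['fovy']/2))
Rt=np.diag([-1,1,-1.]);tcp=np.array([575.2,12.4,276.5])
def wp(P):
    q=T[:3,:3]@(Rt.T@(np.array(P)-tcp))+T[:3,3];th=np.arctan2(np.hypot(*q[:2]),q[2]);return np.array([i['cx'],i['cy']])+f*th*q[:2]/np.hypot(*q[:2])
print("tcp",wp(tcp+[0,0,-.01]))
from scipy.optimize import least_squares
px=[(315,78),(277,78),(238,78),(201,79)]
r=least_squares(lambda v:np.concatenate([wp([v[0]-v[2]*dy,v[1]+dy,118.7])-p for dy,p in zip((46,0,-46,-92),px)]),[460,30,0]);print(r.x,r.fun.round(1))
E
```

```text
276.5 [237.5 177.8] [256. 257.]
296 [237.3 173.3] [255. 242.]
346 [236.6 161.1] [253. 202.]
{'fovy': 65.70646984690485, 'cx': 261.0151293891666, 'cy': 191.2765926640453, 'T_tool_cam': array([[ 6.56121730e-04, -9.69800427e-01, -2.43898957e-01,
         6.64557439e+01],
       [ 9.99998993e-01,  3.29387178e-04,  1.38041280e-03,
        -7.92462563e-01],
       [-1.25838774e-03, -2.43899617e-01,  9.69799666e-01,
        -1.96695442e+02],
       [ 0.00000000e+00,  0.00000000e+00,  0.00000000e+00,
         1.00000000e+00]])}
tcp [261.73376903 214.88977641]
[4.59948844e+02 3.11107612e+01 6.02014670e-03] [ 0.8  0.4  0.3 -0.5  0.1 -0.2 -1.2  0.3]
```

Request:
play_rows(
  moves=[
    [0,-0.06,0.1,0,0],
    [0,0,0.1,0,0],
    [0,0,0.08,0,0],
    [0,0,0.06,0,0],
    [0,0,0,0,0],
  ],
)

```text
clock: 4.1
position: [573.2, 9.6, 249.7]
ee_rot: [3.142, -0.0, -3.14]
contact_force: [0.4, 0.8, -0.4]
finger_gap: 0.006
finger_force: 0.0
```

Request:
play_rows(
  moves=[
    [0.02,0,0.08,0,0],
    [0.06,0,0.08,0,0],
    [0.06,0,0.08,0,0],
    [0.055,0,0.085,0,0],
    [0.05,0,0.085,0,0],
  ],
)

```text
clock: 4.52
position: [554.7, 9.4, 219.2]
ee_rot: [-3.142, 0.001, -3.14]
contact_force: [-0.1, 0.0, 1.5]
finger_gap: 0.003
finger_force: 0.9
```

Request:
play_rows(
  moves=[
    [0.05,0,0.09,0,0],
    [0.045,0,0.09,0,0],
    [0.04,0,0.09,0,0],
    [0.04,0,0.09,0,0],
    [0.035,0,0.09,0,0],
  ],
)

```text
clock: 4.93
position: [538.5, 9.3, 184.8]
ee_rot: [3.142, -0.001, -3.14]
contact_force: [-1.6, -0.4, 2.5]
finger_gap: 0.005
finger_force: 1.0
```

Request:
play_rows(
  moves=[
    [0.03,0,0.09,0,0],
    [0.02,0,0.09,0,0],
    [0.02,0,0.09,0,0],
    [0.01,0,0.08,0,0],
    [0,0,0.04,0,0],
  ],
)

```text
clock: 5.35
position: [532.7, 9.4, 155.1]
ee_rot: [3.141, -0.001, -3.14]
contact_force: [0.0, -0.3, 1.5]
finger_gap: 0.005
finger_force: 0.7
```

Request:
play_rows(
  moves=[
    [0,0,0.03,0,0],
    [0,0,0.02,0,0],
    [0,0,0.01,0,0],
    [0,0,0,0,0],
  ],
)

```text
clock: 5.68
position: [533.4, 9.3, 151.9]
ee_rot: [3.142, 0.0, -3.14]
contact_force: [-1.0, 0.6, -0.5]
finger_gap: 0.008
finger_force: 0.2
```

Request:
play_rows(
  moves=[
    [0,0,0.02,0,0],
    [0,0,0.02,0,0],
    [0,0,0,0,0],
  ],
)

```text
clock: 5.93
position: [533.3, 9.3, 148.8]
ee_rot: [-3.142, 0.0, -3.14]
contact_force: [0.0, -0.5, 0.3]
finger_gap: 0.004
finger_force: 0.4
```

Request:
play_rows(
  moves=[
    [0,0,0.02,0,0],
    [0,0,0.02,0,0],
    [0,0,0,0,0],
  ],
)

```text
clock: 6.18
position: [533.1, 9.3, 145.5]
ee_rot: [-3.142, -0.0, -3.14]
contact_force: [-1.1, 0.1, 1.7]
finger_gap: 0.007
finger_force: 0.4
```

```bash
python3 - <<'E'
from h import *
im=grab_frame("wrist");s=grab_frame("scene");print(monitor.state()['contact_force'])
cv2.imwrite("pics/ws2.png",np.hstack([cv2.resize(im[:260,100:430,::-1],None,fx=1.2,fy=1.2)[:312],cv2.resize(s[120:270,165:315,::-1],(312,312))]))
E
```

```text
[-0.86817867  0.07272052  0.39337625]
```

View pics/ws2.png

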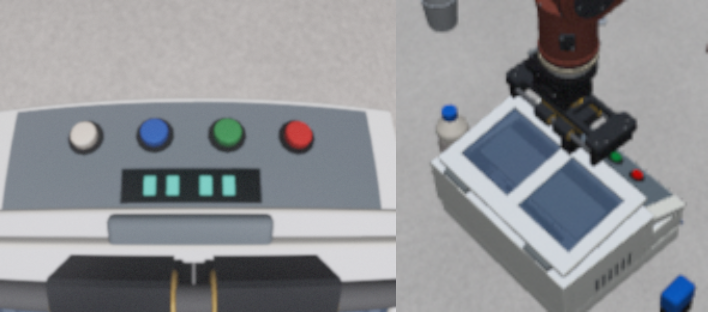

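The lid is nearly flat, and there's no stop force yet. I'll keep pressing gently until the reaction rises.

Request:
play_rows(
  moves=[
    [0,0,0.02,0,0],
    [0,0,0.02,0,0],
    [0,0,0,0,0],
  ],
)

```text
clock: 6.53
position: [533.1, 9.3, 142.5]
ee_rot: [3.142, -0.0, -3.14]
contact_force: [-0.3, -0.6, 0.4]
finger_gap: 0.004
finger_force: 0.3
```

```bash
cat >> h.py <<'E'
from scipy.optimize import least_squares
def wrist_keys(im):
    h=cv2.cvtColor(im,cv2.COLOR_RGB2HSV).astype(int);hh=h[...,0].copy();hh[hh>170]-=180;out={}
    for n,lo,hi in (("red",-8,8),("green",45,80),("blue",100,125)):
        m=((hh>=lo)&(hh<=hi)&(h[...,1]>110)&(h[...,2]>40)).astype(np.uint8);m[:,:130]=0;m[:,400:]=0;m[220:]=0
        nn,_,st,ce=cv2.connectedComponentsWithStats(m);j=1+np.argmax(st[1:,4]);out[n]=ce[j];print(n,st[j],ce[j].round(1))
    return out
def wp(P,tcp):
    i=camera_info("wrist");T=np.linalg.inv(np.array(i['T_tool_cam']));f=192/np.tan(np.radians(i['fovy']/2))
    q=T[:3,:3]@(np.diag([-1,1,-1.])@(np.array(P)-tcp))+T[:3,3];r=np.hypot(*q[:2]);return np.array([i['cx'],i['cy']])+f*np.arctan2(r,q[2])*q[:2]/r
E
python3 - <<'E'
from h import *
s=monitor.state();tcp=s['position'];im=grab_frame("wrist");cv2.imwrite("pics/w3.png",im[...,::-1]);k=wrist_keys(im)
r=least_squares(lambda v:np.concatenate([wp([v[0],v[1]+dy,v[2]],tcp)-k[n] for n,dy in (("red",46),("green",0),("blue",-46))]),[460,30,118]);print(tcp,r.x,r.fun.round(1))
for zz in (143,146,149): print(zz,wp([499,8,zz],tcp),wp([512,-50,zz+6],tcp))
print(s['contact_force'],s['joint_torque'])
sc=grab_frame("scene");cv2.imwrite("pics/s3.png",cv2.resize(sc[140:275,165:310,::-1],None,fx=4,fy=4,interpolation=2))
B=np.array([567,8,0])
for t in (0,.04,.1): print(t,[proj("scene",B+[108-163*np.cos(t)+8*np.sin(t),y,143+163*np.sin(t)+8*np.cos(t)]).round(1) for y in (140,-140)])
E
```

```text
red [338 101  24  24 447] [349.1 112.1]
green [278  99  24  23 412] [289.7 109.6]
blue [216  99  25  24 469] [227.7 110.1]
[533.1291651    9.30021054 142.52872858] [460.35248629  30.04364111 116.25641058] [ 0.  -0.1 -0.   0.2  0.  -0.2]
143 [259.8534851  166.55877973] [174.16665088 187.63938494]
146 [259.84178297 167.29875545] [172.93251823 188.68406163]
149 [259.82972865 168.06142615] [171.66446832 189.75902829]
[-0.33261731 -0.62091604  0.42728589] [ 6.77205669e-02 -3.89871883e+01 -3.70497215e+01 -8.80849402e-03
  8.94039357e-02  1.10243287e-03]
0 [array([285.2, 219.9]), array([223.9, 167.8])]
0.04 [array([285.2, 218.7]), array([223.7, 166.5])]
0.1 [array([285.1, 217. ]), array([223.2, 164.7])]
```

View pics/s3.png

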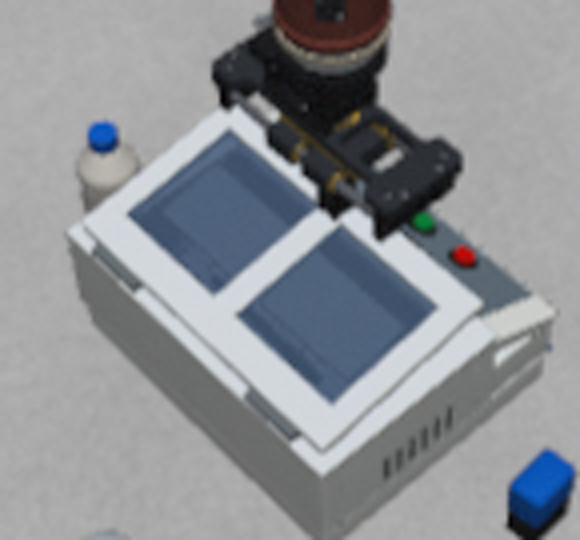

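View pics/w3.png

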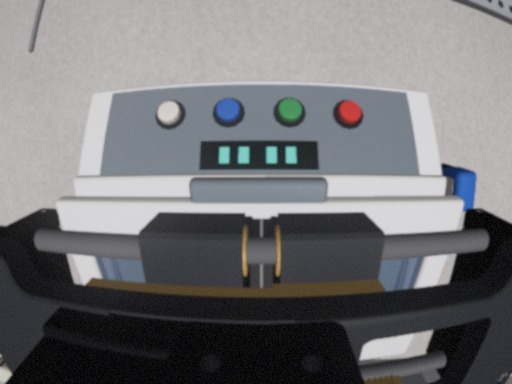

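```bash
python3 - <<'E'
from h import *
c=lambda p:((proj("scene",p)-[165,140])*4).round()
t=np.array([533,9.3,142.5])
print("tcp",c(t),"base",c(t+[0,0,70]))
for dx in(-37,37):
  for dy in (-95,95): print(dx,dy,c(t+[dx,dy,70]))
B=np.array([567,8,0])
for th in (0,.07,.14,.2): print(th,[c(B+[108-r*np.cos(th)+n*np.sin(th),y,143+r*np.sin(th)+n*np.cos(th)]) for r,y,n in ((163,140,8),(163,-140,8),(163,140,-4),(0,140,8))])
print([c(B+p) for p in ([-55,150,133],[-55,150,138],[-130,150,98],[118,150,138],[118,-150,138])])
print("wrist",[wp(p,t).round(1) for p in ([512,8,133],[512,8,138],[525,8,138],[512,-100,138])])
for th in (0,.07,.14,.2): print(th,[wp(B+[108-r*np.cos(th)+n*np.sin(th),y,143+r*np.sin(th)+n*np.cos(th)],t).round(1) for r,y,n in ((163,-140,8),(163,140,8),(176,40,0),(176,-40,0))])
E
```

```text
tcp [334. 233.] base [332. 175.]
-37 -95 [285.  81.]
-37 95 [458. 222.]
37 -95 [212. 130.]
37 95 [384. 278.]
0 [array([481., 319.]), array([236., 111.]), array([480., 329.]), array([317., 449.])]
0.07 [array([481., 311.]), array([234., 102.]), array([481., 320.]), array([316., 449.])]
0.14 [array([480., 304.]), array([231.,  94.]), array([480., 312.]), array([315., 450.])]
0.2 [array([478., 298.]), array([229.,  87.]), array([480., 305.]), array([315., 450.])]
[array([489., 341.]), array([489., 338.]), array([555., 312.]), array([316., 476.]), array([ 59., 229.])]
wrist [array([259.9, 182.5]), array([259.9, 184.1]), array([259.9, 202.1]), array([116.6, 184.6])]
0 [array([ 73.9, 188.8]), array([446.2, 188.9]), array([319. , 167.1]), array([200.8, 167.1])]
0.07 [array([ 65.8, 193.8]), array([454.4, 194. ]), array([322.6, 171. ]), array([197.1, 170.9])]
0.14 [array([ 57.2, 200.4]), array([462.9, 200.5]), array([326.6, 176.7]), array([193. , 176.7])]
0.2 [array([ 49.7, 207.3]), array([470.4, 207.5]), array([330.4, 183.4]), array([189.1, 183.4])]
```

The pictures agree on a lid angle of about 0.14. So the real fingertip is in contact roughly 28 mm above the nominal TCP. I'll keep lowering in small steps until the stop reacts.

Request:
play_rows(
  moves=[
    [0.005,0,0.04,0,0],
    [0.005,0,0.04,0,0],
    [0,0,0.04,0,0],
    [0,0,0,0,0],
  ],
)

```text
clock: 6.97
position: [532.1, 9.3, 132.9]
ee_rot: [3.141, -0.001, -3.14]
contact_force: [0.1, 0.5, -0.1]
finger_gap: 0.007
finger_force: 0.0
```

```bash
cat >> h.py <<'E'
def corners():
    s=monitor.state();im=grab_frame("wrist");p=s['position'];print("pos",p.round(1),"F",s['contact_force'].round(1))
    g=cv2.cvtColor(im,cv2.COLOR_RGB2GRAY);return p,im,g
E
python3 - <<'E'
from h import *
p,im,g=corners();cv2.imwrite("pics/w4.png",im[...,::-1])
for u in (100,110,120): print(u,np.diff(g[160:215,u].astype(int)).tolist())
B=np.array([567,8,0])
for th in (0,.05,.1,.14): print(th,[wp(B+[108-r*np.cos(th)+n*np.sin(th),y,143+r*np.sin(th)+n*np.cos(th)],p).round(1) for r,y,n in ((163,-140,8),(163,-100,8),(163,-100,-4))])
old=cv2.cvtColor(cv2.imread("pics/w3.png"),cv2.COLOR_BGR2GRAY);print("old",np.diff(old[160:215,110].astype(int)).tolist())
E
```

```text
pos [532.1   9.3 132.9] F [ 0.1  0.5 -0.1]
100 [0, -3, 0, 1, 1, 0, 3, -6, 2, 2, 0, -1, 2, -3, 5, -4, 0, -1, 3, 23, 27, 17, 6, 5, 2, -1, -1, 0, 1, -1, 1, -1, 0, -6, -24, -31, -14, 7, 19, 20, 15, 9, 3, 2, 2, -3, 2, 0, 0, 1, 0, 0, -1, 0]
110 [-1, 2, 1, 1, -3, 0, 0, 2, 0, 0, -2, 2, -1, 1, 0, -2, -3, 0, 7, 29, 22, 16, 6, 4, 1, 1, 0, 0, -1, -1, 2, 0, -2, -6, -21, -33, -15, 6, 15, 26, 14, 9, 2, 4, 1, -1, 2, -2, 0, 1, 0, 0, -1, 0]
120 [2, 2, -2, -1, 1, 1, 1, -3, 1, 0, 1, -2, 2, 0, -1, -1, 3, -4, 10, 29, 24, 11, 5, 3, 2, 0, 0, 1, 0, 0, -1, 1, -1, -6, -20, -30, -18, 3, 19, 22, 14, 10, 2, 3, 1, 0, 1, -1, 1, -1, 1, -1, 1, -2]
0 [array([ 67.1, 193.1]), array([112.3, 193.3]), array([119.8, 189.1])]
0.05 [array([ 60.9, 196.8]), array([106.9, 197.3]), array([114.8, 191.9])]
0.1 [array([ 54.6, 201.3]), array([101.3, 202.2]), array([109.5, 195.5])]
0.14 [array([ 49.4, 205.5]), array([ 96.6, 206.8]), array([105.1, 199. ])]
old [1, -2, -2, 2, 0, 1, 2, 0, -3, 2, -3, 3, 0, -2, 5, 24, 27, 13, 7, 5, 0, 2, -1, 1, -1, 1, 0, -1, 1, -1, 0, 0, 0, -1, -9, -26, -27, -11, 5, 15, 20, 17, 11, 3, 2, 0, 1, -1, 1, 1, 0, -1, 1, -1]
```

The lid has come down to about 0.09, following the finger. I'll continue.

Request:
play_rows(
  moves=[
    [0,0,0.04,0,0],
    [0,0,0.03,0,0],
    [0,0,0.03,0,0],
    [0,0,0,0,0],
  ],
)

```text
clock: 7.35
position: [532.3, 9.3, 125.8]
ee_rot: [3.142, -0.001, -3.14]
contact_force: [-0.2, 0.2, 0.2]
finger_gap: 0.01
finger_force: 0.0
```

Request:
play_rows(
  moves=[
    [0,0,0.02,0,0],
    [0,0,0.02,0,0],
    [0,0,0,0,0],
  ],
)

```text
clock: 7.6
position: [532.5, 9.3, 123.1]
ee_rot: [3.142, -0.0, -3.14]
contact_force: [0.1, -0.2, 0.9]
finger_gap: 0.004
finger_force: 0.0
```

Request:
play_rows(
  moves=[
    [0,0,0.02,0,0],
    [0,0,0.02,0,0],
    [0,0,0,0,0],
  ],
)

```text
clock: 7.85
position: [532.5, 9.3, 120.1]
ee_rot: [-3.142, -0.0, -3.14]
contact_force: [0.5, -1.2, -0.6]
finger_gap: 0.001
finger_force: 0.0
```

```bash
python3 - <<'E'
from h import *
p,im,g=corners();s=grab_frame("scene")
cv2.imwrite("pics/ws5.png",np.hstack([im[:300,:,::-1],cv2.resize(s[140:275,165:290,::-1],(278,300),interpolation=2)]))
k=wrist_keys(im)
r=least_squares(lambda v:np.concatenate([wp([v[0],v[1]+dy,v[2]],p)-k[n] for n,dy in (("red",46),("green",0),("blue",-46))]),[460,30,118]);print(r.x)
B=np.array([567,8,0])
for th in (0,.05,.1,.14): print(th,[wp(B+[108-r*np.cos(th)+n*np.sin(th),y,143+r*np.sin(th)+n*np.cos(th)],p).round(1) for r,y,n in ((163,-140,8),(163,-100,8),(163,-100,-4),(176,40,0))])
print(np.diff(g[160:215,110].astype(int)).tolist())
E
```

```text
pos [532.5   9.3 120.1] F [ 0.5 -1.2 -0.6]
red [346 100  26  27 545] [358.2 112.7]
green [281  98  26  25 499] [293.1 109.6]
blue [210  97  28  27 578] [224.  110.2]
[460.35000034  30.06577241 116.2133119 ]
0 [array([ 56.9, 197.2]), array([103.4, 197.7]), array([111.7, 193. ]), array([325.9, 174.1])]
0.05 [array([ 50.3, 201.3]), array([ 97.4, 202.1]), array([106.1, 196.2]), array([329.1, 177.3])]
0.1 [array([ 43.4, 206.2]), array([ 91.1, 207.5]), array([100.3, 200.2]), array([332.6, 181.7])]
0.14 [array([ 37.7, 210.7]), array([ 85.9, 212.6]), array([ 95.4, 204. ]), array([335.6, 186.1])]
[0, 1, -2, 3, -3, -1, 2, 0, 2, -1, 1, 0, -1, 0, -1, 1, 2, -1, -2, 1, -4, 3, 24, 26, 16, 8, 5, 2, 0, 2, -2, -5, -17, -33, -19, 11, 25, 20, 10, 3, 3, 4, -1, 1, -1, 0, -1, 1, -1, 2, 1, -2, 0, 0]
```

View pics/ws5.png

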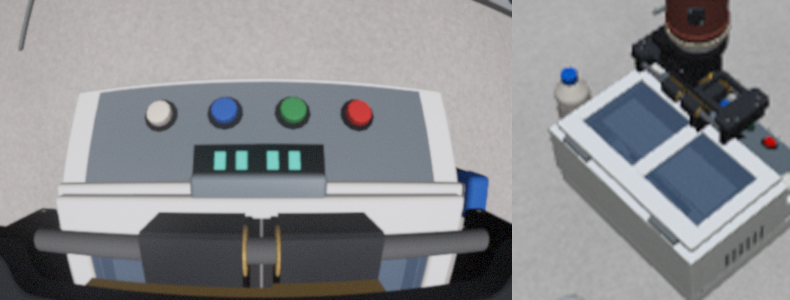

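The picture shows the lid flat: its corners are at (58,196) and the lip's corner at (325,174), where I'd expect them at angle 0. I'll go down in tiny steps to feel the stop.

Request:
play_rows(
  moves=[
    [0,0,0.015,0,0],
    [0,0,0,0,0],
  ],
)

```text
clock: 8.12
position: [532.6, 9.3, 119.2]
ee_rot: [3.142, 0.0, -3.14]
contact_force: [0.3, -0.2, 0.3]
finger_gap: 0.006
finger_force: 0.1
```

Request:
play_rows(
  moves=[
    [0,0,0.015,0,0],
    [0,0,0,0,0],
  ],
)

```text
clock: 8.28
position: [532.6, 9.3, 118.0]
ee_rot: [3.142, 0.0, -3.14]
contact_force: [-0.1, 0.9, 0.5]
finger_gap: 0.007
finger_force: 0.2
```

```bash
cat > m.py <<'E'
from h import *
s=monitor.state();p,im,g=corners();print(s['joint_torque'].round(2),s['moment'].round(2),s['finger_force'])
B=np.array([567,8,0])
for th in (0,.03,.06): print(th,[wp(B+[108-r*np.cos(th)+n*np.sin(th),y,143+r*np.sin(th)+n*np.cos(th)],p).round(1) for r,y,n in ((163,-100,8),(163,-100,-4),(176,40,0))])
d=np.diff(g[150:215,105:116].astype(float).mean(1));print([(j+150,round(x)) for j,x in enumerate(d) if abs(x)>9])
E
python3 m.py
```

```text
pos [532.6   9.3 118. ] F [-0.1  0.9  0.5]
[-1.000e-02 -3.936e+01 -3.636e+01 -4.000e-02  3.000e-02 -0.000e+00] [ 0.01  0.01 -0.04] 0.16101399171020603
0 [array([101.8, 198.4]), array([110.3, 193.7]), array([326.6, 174.6])]
0.03 [array([ 98.2, 201. ]), array([106.9, 195.5]), array([328.6, 176.4])]
0.06 [array([ 94.5, 203.9]), array([103.5, 197.6]), array([330.6, 178.7])]
[(182, 11), (183, 26), (184, 23), (185, 12), (192, -20), (193, -35), (194, -15), (195, 18), (196, 24), (197, 17)]
```

Request:
play_rows(
  moves=[
    [0,0,0.02,0,0],
    [0,0,0,0,0],
  ],
)

```text
clock: 8.5
position: [532.7, 9.3, 117.4]
ee_rot: [-3.141, 0.0, -3.14]
contact_force: [-2.5, -0.1, 6.0]
finger_gap: 0.003
finger_force: 3.3
```

```bash
python3 m.py
```

```text
pos [532.7   9.3 117.4] F [-2.5 -0.1  6. ]
[ -0.14 -36.92 -35.16  -0.    -0.82   0.  ] [0.04 0.54 0.06] 3.270685237075668
0 [array([101.4, 198.5]), array([109.9, 193.7]), array([326.9, 174.6])]
0.03 [array([ 97.8, 201.1]), array([106.5, 195.5]), array([328.9, 176.4])]
0.06 [array([ 94., 204.]), array([103.1, 197.7]), array([330.9, 178.7])]
[(182, 11), (183, 25), (184, 23), (185, 12), (191, -10), (192, -25), (193, -32), (195, 23), (196, 24), (197, 13)]
```

Now there's a firm reaction of 6 N and the lid reads as flat. The offset between fingertip and TCP is unexplained, so I need the real finger shape before I press any key. I'll push once more to confirm the stop.

Request:
play_rows(
  moves=[
    [0,0,0.015,0,0],
    [0,0,0.01,0,0],
    [0,0,0,0,0],
  ],
)

```text
clock: 8.8
position: [532.8, 9.3, 117.4]
ee_rot: [-3.141, 0.001, -3.14]
contact_force: [-7.4, 1.0, 17.0]
finger_gap: 0.006
finger_force: 8.5
```

```bash
python3 m.py; python3 - <<'E'
import cv2,numpy as np
a=cv2.imread("pics/w1.png",0).astype(int);b=cv2.imread("pics/w3.png",0).astype(int);c=cv2.imread("pics/w4.png",0).astype(int)
st=(abs(a-b)<10)&(abs(b-c)<10)
for r in range(192,300,4):
    print(r,''.join(('%3d'%a[r,u] if st[r,u] else ' ..') + ' ' for u in range(222,304,3)))
E
```

```text
pos [532.8   9.3 117.4] F [-7.4  1.  17. ]
[ -0.43 -32.09 -32.9    0.1   -2.75  -0.  ] [0.13 1.55 0.02] 8.547601739410311
0 [array([101.4, 198.4]), array([109.9, 193.7]), array([327. , 174.5])]
0.03 [array([ 97.7, 201. ]), array([106.5, 195.5]), array([329. , 176.3])]
0.06 [array([ 94. , 203.9]), array([103. , 197.6]), array([331. , 178.6])]
[(182, 12), (183, 25), (184, 22), (185, 12), (191, -10), (192, -25), (193, -30), (195, 22), (196, 23), (197, 12)]
192  ..  ..  ..  ..  ..  ..  ..  ..  ..  ..  ..  ..  ..  ..  ..  ..  ..  ..  ..  ..  ..  ..  ..  ..  ..  ..  ..  .. 
196  ..  ..  ..  ..  ..  ..  ..  ..  ..  ..  ..  ..  ..  ..  ..  ..  ..  ..  ..  ..  ..  ..  ..  ..  ..  ..  ..  .. 
200  ..  ..  ..  ..  ..  ..  ..  ..  ..  ..  ..  ..  ..  ..  ..  ..  ..  ..  ..  ..  ..  ..  ..  ..  ..  ..  ..  .. 
204  ..  ..  ..  ..  ..  ..  ..  .. 205 207  .. 205 206 207 208 202  ..  ..  ..  ..  ..  ..  ..  ..  ..  ..  ..  .. 
208  ..  ..  ..  ..  ..  ..  ..  .. 204 206 208 205 206 206 206  ..  ..  ..  ..  ..  ..  ..  ..  ..  ..  ..  ..  .. 
212  ..  ..  ..  ..  ..  ..  ..  ..  ..  .. 205 206 206 2
[... 1815 characters left out ...]
276  65  66  ..  65  64  68  67  66  69  ..  67  65  65  ..  68  66  64  ..  64  61  64  65  67  69  66  66  65  64 
280  65  68  68  ..  63  63  66  46  30  ..  62  63  66  ..  69  65  62  35  ..  39  65  68  65  64  67  68  62  66 
284  64  ..  63  63  66  63  66  ..  21  32  65  ..  66  ..  69  64  65  67  71  70  73  76  76  76  75  74  74  76 
288  76  73  73  72  75  73  73  71  67  70  76  ..  70  89  75  75  74  74  76  70  76  80  76  73  75  75  79  75 
292  77  78  76  76  76  75  76  75  75  75  75  71  75  78  72  76  76  77  74  72  75  73  75  77  74  76  74  77 
296  59  68  64  64  67  69  69  67  67  66  64  68  69  68  66  66  65  64  ..  69  ..  65  65  65  65  62  61  60
```

The force rises to 17 N with no further travel, so the lid is on its stop. The wrist picture puts the finger ends about 34 mm behind the nominal TCP, and the scene view of the gripper body agrees. So the real tip z is about TCP z + 33. Now I'll lift and go above the green key.

Request:
play_rows(
  moves=[
    [0,0,-0.2,0,0],
    [0,0,-0.4,0,0],
    [0.34,0.092,0,0,0],
    [0.34,0.092,0,0,0],
    [0.34,0.092,0,0,0],
  ],
)

```text
clock: 9.27
position: [455.5, 30.0, 160.0]
ee_rot: [-3.142, 0.001, -3.141]
contact_force: [-0.4, 0.3, -0.4]
finger_gap: 0.003
finger_force: 0.0
```

Request:
play_rows(
  moves=[
    [0,0,0,0,0],
    [0,0,0,0,0],
  ],
)

```text
clock: 9.43
position: [455.5, 30.2, 159.8]
ee_rot: [-3.141, 0.001, -3.14]
contact_force: [0.1, -0.6, 0.4]
finger_gap: 0.005
finger_force: 0.0
```

```bash
python3 - <<'E'
from h import *
p,im,g=corners();k=wrist_keys(im)
try:
  r=least_squares(lambda v:np.concatenate([wp([v[0],v[1]+dy,v[2]],p)-k[n] for n,dy in (("red",46),("green",0),("blue",-46))]),[460,30,118]);print(r.x,r.fun.round(1))
except Exception as e: print(e)
c=grab_frame("scene");B=np.array([567,8,0])
f=cv2.cvtColor(c,cv2.COLOR_RGB2GRAY)
print([proj("scene",B+[-55,y,z]).round(1) for y,z in ((140,151),(140,139),(100,151),(100,139))])
cv2.imwrite("pics/s6.png",c[...,::-1])
E
```

```text
pos [455.5  30.2 159.8] F [ 0.1 -0.6  0.4]
red [305 193  22  21 383] [315.5 203.5]
green [252 195  20  20 312] [261.3 204.1]
blue [197 193  21  21 371] [207.  203.6]
[460.02259827  29.92555162 117.36863529] [-0.   0.2  0.  -0.3 -0.   0.1]
[array([285.2, 219.9]), array([285. , 222.2]), array([275.7, 211.8]), array([275.6, 214.2])]
```

The key is at (460.0, 29.9) in the tool's frame, directly below the tip. I'll descend to just above it, then go down in small steps.

Request:
play_rows(
  moves=[
    [0,0,0.3,0,0],
    [0,0,0.3,0,0],
    [0,0,0.2,0,0],
    [0,0,0.08,0,0],
    [0,0,0,0,0],
  ],
)

```text
clock: 9.95
position: [455.3, 29.8, 92.1]
ee_rot: [3.141, -0.003, -3.141]
contact_force: [-0.8, -0.5, 0.4]
finger_gap: 0.007
finger_force: 0.0
```

Request:
play_rows(
  moves=[
    [0,0,0.02,0,0],
    [0,0,0.02,0,0],
    [0,0,0,0,0],
  ],
)

```text
clock: 10.2
position: [456.9, 29.8, 91.6]
ee_rot: [-3.141, 0.002, -3.14]
contact_force: [0.4, 0.4, -0.3]
finger_gap: 0.008
finger_force: 0.0
```

Request:
play_rows(
  moves=[
    [0,0,0.015,0,0],
    [0,0,0.015,0,0],
    [0,0,0,0,0],
  ],
)

```text
clock: 10.45
position: [456.2, 29.9, 88.7]
ee_rot: [-3.142, 0.0, -3.14]
contact_force: [0.8, -0.1, -0.2]
finger_gap: 0.006
finger_force: 0.0
```

Request:
play_rows(
  moves=[
    [0,0,0.015,0,0],
    [0,0,0,0,0],
  ],
)

```text
clock: 10.62
position: [456.3, 29.9, 87.6]
ee_rot: [-3.142, 0.001, -3.14]
contact_force: [0.7, 1.3, 1.5]
finger_gap: 0.004
finger_force: 0.7
```

Contact has begun at about z = 87.6, as predicted. I'll press on by roughly 4 mm.

Request:
play_rows(
  moves=[
    [0,0,0.015,0,0],
    [0,0,0.015,0,0],
    [0,0,0,0,0],
  ],
)

```text
clock: 10.87
position: [456.5, 29.9, 85.4]
ee_rot: [-3.142, 0.001, -3.14]
contact_force: [1.0, -0.0, 2.8]
finger_gap: 0.008
finger_force: 1.4
```

Request:
play_rows(
  moves=[
    [0,0,0.015,0,0],
    [0,0,0,0,0],
  ],
)

```text
clock: 11.03
position: [456.5, 29.9, 84.3]
ee_rot: [-3.142, 0.001, -3.14]
contact_force: [1.3, -0.3, 4.9]
finger_gap: 0.007
finger_force: 1.8
```

Request:
play_rows(
  moves=[
    [0,0,0.015,0,0],
    [0,0,0,0,0],
  ],
)

```text
clock: 11.2
position: [456.8, 29.8, 83.7]
ee_rot: [-3.141, 0.002, -3.14]
contact_force: [-0.3, 0.8, 7.4]
finger_gap: 0.006
finger_force: 3.3
```

Request:
play_rows(
  moves=[
    [0,0,0.01,0,0],
    [0,0,0,0,0],
  ],
)

```text
clock: 11.37
position: [457.0, 29.8, 83.5]
ee_rot: [-3.141, 0.002, -3.14]
contact_force: [-1.4, 0.6, 11.1]
finger_gap: 0.007
finger_force: 5.3
```

The spring ramp is followed by a hard stop, so the key is right in. I'll retract straight up and away.

Request:
play_rows(
  moves=[
    [0,0,-0.05,0,0],
    [0,0,-0.15,0,0],
    [0,0,-0.4,0,0],
    [0,0,-0.5,0,0],
    [0,0,-0.5,0,0],
  ],
)

```text
clock: 11.78
position: [454.1, 30.1, 202.4]
ee_rot: [3.141, -0.004, -3.14]
contact_force: [0.9, 0.0, 0.1]
finger_gap: 0.005
finger_force: 0.0
```

Request:
play_rows(
  moves=[
    [0,0,-0.3,0,0],
    [0,0,0,0,0],
    [0,0,0,0,0],
    [0,0,0,0,0],
  ],
)

```text
clock: 12.12
position: [455.1, 30.0, 223.6]
ee_rot: [3.141, -0.002, -3.14]
contact_force: [-0.7, 0.1, -1.0]
finger_gap: 0.004
finger_force: 0.0
```

```bash
python3 - <<'E'
from h import *
p,im,g=corners();k=wrist_keys(im)
r=least_squares(lambda v:np.concatenate([wp([v[0],v[1]+dy,v[2]],p)-k[n] for n,dy in (("red",46),("green",0),("blue",-46))]),[460,30,118]);print(r.x,r.fun.round(1))
# lid check: row profile of lid front edge in scene against the shut state image
a=cv2.imread("pics/s6.png",0).astype(int);b=cv2.cvtColor(grab_frame("scene"),cv2.COLOR_RGB2GRAY).astype(int)
print("lid left-corner diff",abs(a-b)[205:260,245:300].max(), "bystanders diff",abs(a-b)[250:275,290:310].max(),abs(a-b)[168:190,185:197].max())
E
```

```text
pos [455.1  30.  223.6] F [-0.7  0.1 -1. ]
red [297 178  17  18 253] [304.9 186.6]
green [254 180  16  15 189] [261.5 186.9]
blue [209 178  18  18 250] [217.9 186.8]
[460.14117103  30.12869923 116.39962776] [ 0.   0.2 -0.1 -0.1  0.  -0. ]
lid left-corner diff 6 bystanders diff 10 4
```

The lid hasn't changed, all the keys are out, the bystanders haven't moved and the hand is clear. I'm handing in.

```bash
python3 -c "
from workcell import ticket;print(ticket.finish_job())"
```

```text
the job is handed in; nothing more can be done
None
```

I handed the job in at about 12 s of robot time, with the lid pushed fully shut, then the green start key pressed right in and released, and the hand drawn clear above the box; hand-in returned no verdict, and I saw no other key pressed, nothing shifted on the counter and no sign of lamp contact.

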